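Rehang the soap caddy on the spring-keeper hook

ROBOT

A 6-joint arm with a two-finger parallel gripper is mounted at the origin on the work surface. World frame = base frame: x ahead of the robot, y to its left, z up, the work surface at z = 0. Lengths are in m, angles in rad, forces in N, time in s.
With the tool pointing down it reaches from about 0.35 to 0.775 m from the base axis. Payload 7.3 kg.
Tool frame: the origin (TCP) lies at the very end of the fingers, on their centre line; the grasp point (between the pads) lies 19 mm behind it (robot.pinch_z is the distance from the TCP to the grasp point, in m); z points along the fingers, y is the line along which they close (so a half turn about z gives the same grasp; the last joint's range is limited). The gripper opens to 92 mm and grips with 3 to 60 N. Pads are 19 mm wide; open, the fingers measure 130 mm over their backs; the gripper's body (75 mm by 190 mm) begins 47 mm behind the grasp point.
Start: joints at [0.954, 0.342, 1.524, -0, 1.275, -0.146], TCP at [0.238, 0.468, 0.227] pointing down, gripper open.
Joint ranges: [-2.53, 2.53], [-0.77, 2.02], [0.04, 2.7], [-1, 4.14], [0.28, 2.66], [-3.11, 3.11]. Speed limits (rad/s): [2.57, 2.57, 3.14, 3.14, 3.14, 3.14].

INTERFACE

Orientations are given as [roll, pitch, yaw] about the fixed x, y, z axes, in that order (R = Rz(yaw) Ry(pitch) Rx(roll)).
In Python, from cell import robot gives the robot as it stands.
- The arm moves only by the tool move_arm, never from a script. Its argument "motion" is a list of rows, each a list of 6 numbers: the shift along the tool's x, y, z in units of 0.1 m (1.0 is 0.1 m), then the turn, a rotation vector about the tool's x, y, z in units of pi rad (1.0 is pi rad). In form: [[dx, dy, dz, rx, ry, rz], ...]. A call has 1 to 12 rows; each row is the pose to reach, as a shift and turn from the pose commanded when the call began, along the tool's axes at that moment, turning the shorter way round; what a row does not reach only later rows make up. A row lasts 1/8 s, in which the tool goes at most 62.5 mm and 10.7 degrees, less where a joint would pass 70% of its speed; a pose out of reach is approached as far as the arm can. A call with a number of a shift or a turn outside -1 to 1 is refused whole. A call with a gripper value outside its range is refused whole. "fingers" is the opening, from -1 (shut) to 1 (fully open), set as the call begins (left out, the last holds). The fingers move at their own pace and stop on an object; "newtons" is the grip in N (left out, the last holds). Time passes only in rows, so rows that repeat a pose let the fingers close. It gives the time, the measured TCP pose, the force, the opening and the grip force at its end, in the units of the state.
- robot.observe(): the state, without advancing time (a new reading comes with each control period).
- robot.read_camera(name): name is "scene" or "top" or "wrist"; returns a dict with "image" (480x640x3 uint8, red, green, blue), "range_z" (480x640 float32, m along the optical axis (not along the pixel's ray), 0 where there is no reading), "vfov" (degrees; the focal length in pixels is half the picture's height over the tangent of half this angle, whatever the lens; pixels are square), "cx", "cy" (the principal point, pixels), "extrinsics" (4x4, takes a point from camera to world coordinates); the wrist camera has in their place "hand_eye" (4x4, takes a point from camera to tool coordinates, whose origin is the TCP and whose axes are the flange's). Camera axes: x right, y up, looking along -z (the intrinsics and any distortion apply to the point x, -y, -z); pixel columns grow to the right and rows downward; lengths in m; the calibration is good to about 2 mm. A picture is of the moment at which its call begins: read the wrist's pose just before it.
- robot.hand_in(): hands the job in; it is judged then, once.
The state is a dict: "time": time; "qpos": joint angles; "qvel": joint speeds; "joint_efforts": joint torques, N m; "tool_pos": TCP position; "tool_rot": TCP orientation; "contact_force": force on the tool from outside, world axes, zero at the start; "torque": the same for the moment, N m; "opening": finger opening in m; "grip_force": force on a finger pad.
Only numpy, scipy, OpenCV 4.12 (cv2) and the standard library are available. Lean on these libraries where they do the work, as an engineer would, in place of code of your own. Each camera call takes 0.05 s, during which the arm holds its last target. There are 200 camera calls.

TASK

Move the steel soap caddy, soap and all, from the plain hook to the empty hook with the spring keeper, carrying it level and never setting it down. Keep hold and push its rod down past the keeper, which snaps shut above it, and on until you feel the rod bear firmly (some 12 N) on the bottom of the hook, never with more than 30 N on either stand. Then let go and leave it hanging level, the other things on the stool undisturbed.

Things in the scene. Friction and masses are not known exactly. Their poses are not given: they have to be found in the camera images.
- caddy_grip (a point): Centre of the black plastic grip bar on top of the loose steel caddy, the place to hold it, pinched from above across its 14 mm: 14 mm thick (caddy x), 110 mm long (caddy y), 22 mm high. Axes: the caddy's own, z up when level; at the start its yaw equals standA's.
- caddy_rod (a point): Middle of the caddy's hanging rod, a round steel rod 8 mm in diameter along caddy y between the straps, 65 mm straight below caddy_grip and 125 mm above the caddy's underside. The hook goes under the middle of this rod.
- caddy: The caddy: open tray 100 x 150 x 40 mm (x, y, z) under a frame of two upright straps (14 mm wide, at y = +-73.5 mm), about 0.3 kg without the soap. Origin at the centre of the tray's underside, 190 mm below caddy_grip. The hook reaches in between the two straps, so the caddy comes off and goes on a hook along the stand's x (from its -x side), not sideways.
- soap_center (a point): Centre of the loose soap bar (50 x 75 x 22 mm, 90 g) lying flat in the caddy's tray.
- standA: Fixed stand with the plain open hook, caddy on it at the start. Origin on the stool top straight below the throat's middle; post at x = +75 mm, at most 187 mm high; hook points to -x and is 14 mm wide in y; throat a U 14 mm wide in x. A hung rod's centre is 175 mm above the origin; the throat's flared walls reach 22 mm above that, so lift the rod at least 30 mm before going sideways.
- standB: Fixed stand with the spring-keeper hook, empty at the start. Same origin, axes, post and throat as standA (throat centred at x = 0, y = 0, open upward, rod to lie along y). Its hook is on a collar clamped somewhere on the post: a fully hung rod's centre is 164 to 186 mm above the origin; where in that range is not measured, it must be felt (or seen).
- standB_mid (a point): Point of standB 175 mm above its origin: the middle of the range of hung rod heights (not the true height). Counted from a hung rod's true centre: flared walls reach up 34 mm, and a rod coming down first touches the keeper at 27 mm; the rod has 3 mm play either way in x. The throat floor is rigid: press down slowly (about 10 mm per s) and stop by feel.
- keeper (a joint): Angle of the spring keeper, a steel flap 17 mm long hinged on the post side of standB's throat: 0 = shut across the throat, about 1.2 when pushed down. Pushing it takes 4 to 5 N at first, up to about 10 N later; it lets the rod by and snaps back to 0 when the rod is 2 to 8 mm above its seat; the rod then goes down freely until it meets the floor of the throat.
- cooker_lid: Bystander: pressure cooker lid with press button and black handle, 214 mm across, flat on the stool; origin centre of underside.
- degchi: Bystander: aluminium degchi (open pot), 180 mm across, 100 mm high; origin centre of underside.
- bowls: Bystander: stack of three steel bowls, 136 mm across, 86 mm high; origin centre of underside.
- brush: Bystander: plastic scrub brush, 150 x 45 x 34 mm, bristles down; origin centre of underside.
- tumbler: Bystander: steel tumbler, 68 mm across, 80 mm high; origin centre of underside.
- bottle: Bystander: clear plastic bottle, 60 mm across, 170 mm high; origin centre of underside.
- dish: Bystander: empty grey soap dish, 90 x 120 x 25 mm; origin centre of underside.
There are look-alikes about, which are no part of the job. What is shaped like the caddy but blue or green is not meant.

How it is judged:
On the way, in this order (a step that is already met when the one before it is completed fails the run):
1. the caddy is lifted off the plain hook in the hand (z of caddy_rod in the frame of standA above 0.195 m and contact force between caddy and the fingers above 1 N and contact force between caddy and standA below 0.1 N), for 0.1 s.
2. with the keeper shut above it, the rod is pressed firmly on the bottom of the hook (over 7 N) while still in the hand (x of caddy_rod in the frame of standB between -0.006 and 0.006 m and y of caddy_rod in the frame of standB between -0.02 and 0.02 m and z of caddy_rod in the frame of standB between 0.161 and 0.1875 m and value of joint keeper below 0.15 rad and contact force between caddy and the fingers above 1 N and contact force between caddy and standB above 7 N), for 0.1 s.
At the end, for the whole second after the job is handed in: Rod in the keeper hook: within 6 mm (stand x) and 20 mm (stand y) of the throat middle, 161 to 187.5 mm above the stand origin, keeper shut above it (under 0.15 rad); caddy level within 0.12 rad, at rest, released, soap lying in its tray (x of caddy_rod in the frame of standB between -0.006 and 0.006 m and y of caddy_rod in the frame of standB between -0.02 and 0.02 m and z of caddy_rod in the frame of standB between 0.161 and 0.1875 m and value of joint keeper below 0.15 rad and contact force between caddy and standB above 1 N and angle between caddy's own z axis and vertical below 0.12 rad and linear speed of caddy below 0.03 m/s and contact force between caddy and the fingers below 0.1 N and z of soap_center in the frame of caddy between 0.005 and 0.03 m and horizontal distance between soap_center and caddy below 0.06 m); the robot touches nothing.
It fails at once if the caddy is tipped more than 0.35 rad from level (angle between caddy's own z axis and vertical above 0.35 rad).
It fails at once if the caddy is set down on the stool or rested on another thing (height (world z) of caddy below 0.02 m or contact force between caddy and cooker_lid above 2 N or contact force between caddy and degchi above 2 N or contact force between caddy and bowls above 2 N or contact force between caddy and brush above 2 N or contact force between caddy and tumbler above 2 N or contact force between caddy and bottle above 2 N or contact force between caddy and dish above 2 N).
It fails at once if the caddy bears on either stand with more than 30 N (contact force between caddy and standB above 30 N or contact force between caddy and standA above 30 N).
It fails at once if a bystander is moved more than 20 mm or tipped (distance of any of cooker_lid, degchi, bowls, brush, tumbler, bottle, dish from where it was at the start of the episode above 0.02 m or angle between any of cooker_lid, degchi, bowls, brush, tumbler, bottle, dish's own z axis and vertical above 0.3 rad).
It also fails if it takes over 61 s, if anything falls off the work surface, if the arm or the gripper's body presses on something with over 40 N, if the wrist force passes 120 N, or if a joint passes its speed limit or range.

## Working session

There is one attempt and no reset: what is moved stays moved. The work goes in short steps, Python scripts to look and compute and a tool call to move; the robot and the scene stay as the last step left them, time stands still between calls to the robot, and variables do not carry over. Pictures are saved under pics/ and viewed, at most 10 in all, crops included, and the job is handed in when it is done.

Besides the shell and the picture viewer there is one more tool, called after "Request:" as name(argument=value, ...) on one line, values as JSON. move_arm: Moves the arm, as the interface text tells. Shifts and turns lie within -1 to 1; 1 stands for 0.1 m of shift or pi rad of turn. Its arguments: {"type":"object","properties":{"motion":{"type":"array"},"fingers":{"type":"number"},"newtons":{"type":"number"}},"required":["motion"]}

```bash
mkdir -p pics; ls; python3 - <<'E'
from cell import robot
import cv2,numpy as np,pickle
d={}
for n in("scene","top"):
    c=robot.read_camera(n);d[n]=c
    cv2.imwrite(f"pics/{n}0.png",c["image"][:,:,::-1])
    print(n,c["vfov"],c["cx"],c["cy"],np.round(c["extrinsics"],3).tolist(),{k:v for k,v in c.items() if k not in("image","range_z","extrinsics")})
pickle.dump(d,open("c0.pkl","wb"))
print(robot.observe())
E
```

```text
pics
scene 43.28553584996172 319.52784819713787 237.8407918062727 [[-0.853, -0.354, 0.384, 1.221], [0.522, -0.564, 0.641, 1.114], [-0.01, 0.747, 0.665, 1.335], [0.0, 0.0, 0.0, 1.0]] {'vfov': 43.28553584996172, 'cx': 319.52784819713787, 'cy': 237.8407918062727}
top 46.64850232475508 322.1029862956394 238.54522434208383 [[-0.003, 0.997, -0.079, 0.465], [-1.0, -0.003, -0.004, -0.019], [-0.004, 0.079, 0.997, 1.51], [0.0, 0.0, 0.0, 1.0]] {'vfov': 46.64850232475508, 'cx': 322.1029862956394, 'cy': 238.54522434208383}
{'time': 0.1, 'qpos': array([ 9.53973503e-01,  3.42611700e-01,  1.52491859e+00, -6.25906133e-06,
        1.27539090e+00, -1.46013227e-01]), 'qvel': array([ 9.35027835e-05, -1.12387206e-03, -3.78951309e-03, -1.27312462e-03,
       -8.36615011e-04,  8.77028771e-04]), 'joint_efforts': array([ 1.47183295e-03, -4.32004523e+01, -2.44693261e+01,  7.19401357e-02,
        5.26549341e-02, -8.42827581e-05]), 'tool_pos': array([0.23792197, 0.46759026, 0.22613693]), 'tool_rot': array([-3.14027739e+00, -1.87372748e-04,  2.67078476e+00]), 'contact_force': array([-0.13662842, -0.79172964,  0.40003356]), 'torque': array([0.02283322, 0.00529402, 0.00814614]), 'grip_force': 0.0, 'opening': 0.09194197079456476}
```

View pics/scene0.png

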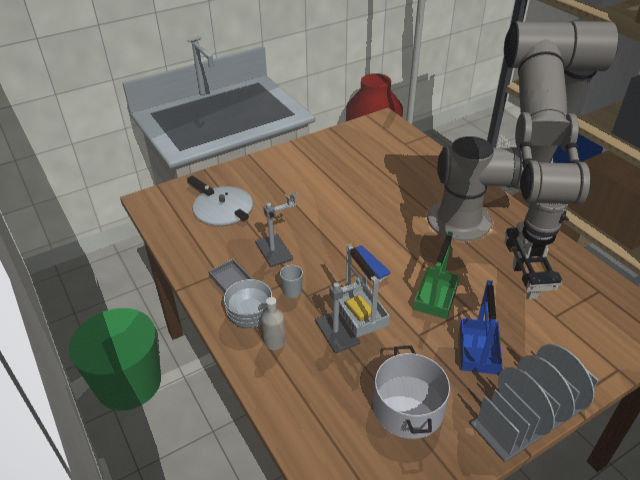

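View pics/top0.png

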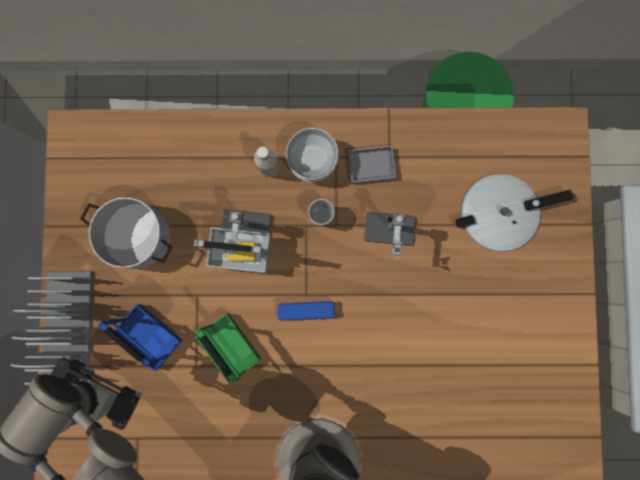

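Scene view: steel caddy with the yellow soap hangs on standA at (360,295). Blue and green caddies stand at (482,335) and (437,290). The empty keeper stand is at (275,230), with the lid beyond it. In the top view the steel caddy is at (238,250) with its black grip at (228,246). StandB is at (395,235), the brush at (306,311) and the tumbler at (320,212). Only the steel one with soap fits the description; I'll confirm it in an enlarged crop.

```bash
cat > h.py <<'E'
import numpy as np
def K(c):
    f=240/np.tan(np.radians(c["vfov"]/2)); return f,c["cx"],c["cy"]
def rays(c,u,v):
    f,cx,cy=K(c); d=np.stack([(np.asarray(u)-cx)/f,-(np.asarray(v)-cy)/f,-np.ones(np.shape(u))],-1)
    return d
def world(c,u,v,E=None):
    E=c["extrinsics"] if E is None else E
    u=np.asarray(u);v=np.asarray(v)
    z=c["range_z"][v,u]; p=rays(c,u,v)*z[...,None]
    return p@E[:3,:3].T+E[:3,3]
def cloud(c,E=None):
    v,u=np.mgrid[:480,:640]; return world(c,u,v,E)
def plane(c,u,v,z,E=None):
    E=c["extrinsics"] if E is None else E
    d=E[:3,:3]@rays(c,u,v); o=E[:3,3]; return o+d*(z-o[2])/d[2]
E
python3 - <<'E'
import pickle,cv2,numpy as np
from h import *
d=pickle.load(open("c0.pkl","rb"))
t=d["top"];s=d["scene"]
a=cv2.resize(t["image"][190:290,180:280],(400,400),interpolation=cv2.INTER_CUBIC)
b=cv2.resize(t["image"][190:290,350:450],(400,400),interpolation=cv2.INTER_CUBIC)
cv2.imwrite("pics/crop0.png",np.hstack([a,b])[:,:,::-1])
a=cv2.resize(s["image"][230:360,300:400],(400,520),interpolation=cv2.INTER_CUBIC)
b=cv2.resize(s["image"][170:300,220:320],(400,520),interpolation=cv2.INTER_CUBIC)
cv2.imwrite("pics/crop1.png",np.hstack([a,b])[:,:,::-1])
for c in(t,s):
  P=cloud(c)
  for name,x0,x1,y0,y1 in(("A",.35,.62,.08,.4),("B",.35,.62,-.3,-.06)):
    m=(P[...,0]>x0)&(P[...,0]<x1)&(P[...,1]>y0)&(P[...,1]<y1)&(c["range_z"]>0)
    for z0,z1 in((.002,.02),(.15,.17),(.17,.2),(.2,.22),(.22,.25),(.25,.3)):
      q=P[m&(P[...,2]>z0)&(P[...,2]<z1)]
      if len(q)>5:
        r=cv2.minAreaRect(q[:,:2].astype(np.float32)*1000)
        print(name,z0,z1,len(q),np.round(r[0]),np.round(r[1]),round(r[2],1),q[:,2].max().round(4))
E
```

```text
A 0.002 0.02 3745 [485. 241.] [270. 318.] 0.0 0.0199
A 0.15 0.17 49 [495. 241.] [125. 262.] 50.7 0.17
A 0.17 0.2 230 [492. 241.] [127. 277.] 52.8 0.1999
A 0.2 0.22 17 [494. 242.] [123. 259.] 50.6 0.2152
A 0.22 0.25 184 [549. 201.] [150.  14.] 83.6 0.2499
A 0.25 0.3 230 [549. 201.] [147.  14.] 83.7 0.2583
B 0.002 0.02 3674 [ 485. -180.] [239. 269.] 89.9 0.0198
B 0.15 0.17 16 [ 579. -196.] [77. 32.] 10.2 0.1698
B 0.17 0.2 237 [ 577. -196.] [90. 37.] 6.7 0.1999
B 0.2 0.22 87 [ 571. -192.] [16. 96.] 87.9 0.2191
A 0.002 0.02 1979 [485. 240.] [320. 270.] 90.0 0.02
A 0.15 0.17 127 [489. 252.] [139. 258.] 51.8 0.17
A 0.17 0.2 380 [492. 249.] [138. 268.] 51.2 0.1999
A 0.2 0.22 54 [497. 248.] [134. 251.] 49.8 0.2195
A 0.22 0.25 286 [549. 204.] [157.  18.] 83.9 0.25
A 0.25 0.3 98 [549. 198.] [122.  14.] 83.2 0.2583
B 0.002 0.02 1429 [ 485. -180.] [270. 240.] 0.0 0.0199
B 0.15 0.17 29 [ 574. -190.] [93. 22.] 5.6 0.1697
B 0.17 0.2 171 [ 574. -191.] [92. 36.] 5.7 0.1999
B 0.2 0.22 39 [ 571. -190.] [25. 94.] 82.9 0.216
```

View pics/crop0.png

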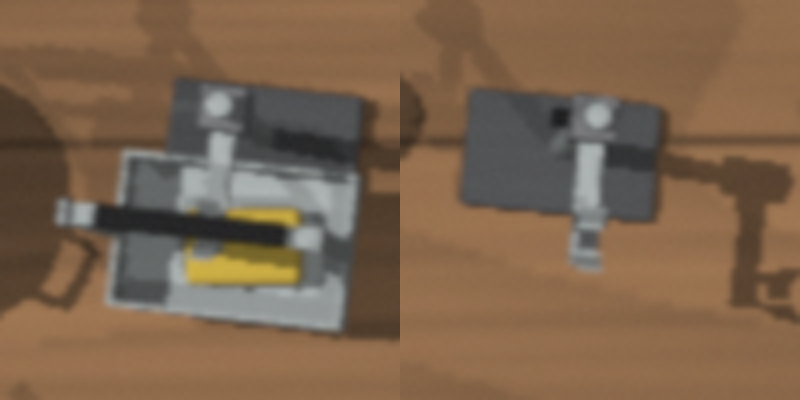

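View pics/crop1.png

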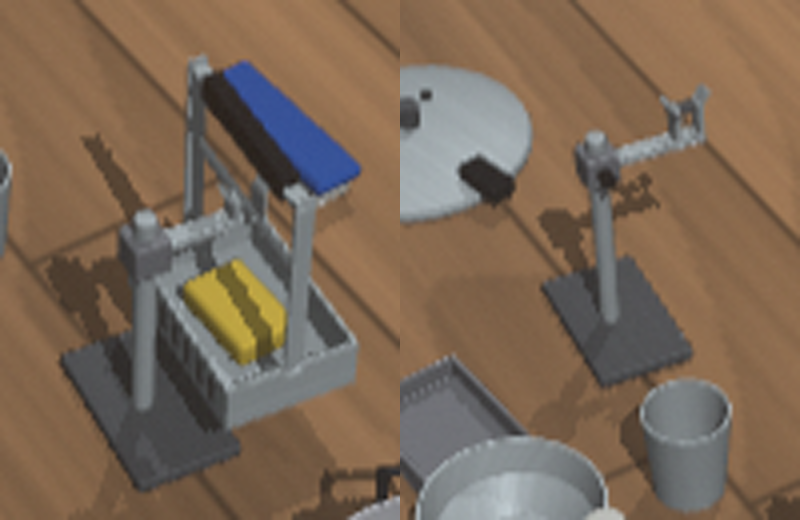

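Crops: the caddy with the yellow soap hangs on the plain hook, its grip running from crop (95,215) to (290,238). StandB's hook is empty, throat near (587,235) in the right half. I'll refine B's profile and check the wrist camera mounting.

```bash
python3 - <<'E'
import pickle,cv2,numpy as np
from h import *
from cell import robot
d=pickle.load(open("c0.pkl","rb"))
w=robot.read_camera("wrist");print("handeye",np.round(w["hand_eye"],3).tolist(),w["vfov"])
for n in("top","scene"):
  c=d[n];P=cloud(c);H=P[...,2]
  # base plates: dark, z .004-.03
  g=c["image"].astype(int);dark=(g.max(-1)<95)&(np.ptp(g,axis=-1)<20)
  for nm,x0,y0 in(("A",.6,.2),("B",.6,-.19)):
    m=dark&(abs(P[...,0]-x0)<.09)&(abs(P[...,1]-y0)<.1)&(H>.003)&(H<.03)
    q=P[m];r=cv2.minAreaRect(q[:,:2].astype(np.float32)*1000);print(n,nm,"plate",np.round(r[0]),np.round(r[1]),r[2],np.median(q[:,2]))
  m=(abs(P[...,0]-.57)<.08)&(abs(P[...,1]+.19)<.05)&(H>.13)
  q=P[m]
  for x in np.arange(.5,.65,.005):
    k=abs(q[:,0]-x)<.0025
    if k.any(): print(n,x.round(3),k.sum(),np.round(q[k,1].mean()*1000),np.round([q[k,1].min()*1000,q[k,1].max()*1000]),np.round(q[k,2].max()*1000,1))
E
```

```text
handeye [[-0.0, 0.967, 0.255, 0.068], [1.0, 0.0, 0.0, 0.001], [0.0, 0.255, -0.967, -0.159], [0.0, 0.0, 0.0, 1.0]] 69.70738085915018
top A plate [632. 193.] [132.  51.] 83.29723358154297 0.013053331781179178
top B plate [ 611. -197.] [129.  80.] 84.74156188964844 0.01284746382436941
top 0.525 11 -190.0 [-196. -185.] 219.1
top 0.53 15 -188.0 [-195. -182.] 215.4
top 0.535 9 -189.0 [-195. -182.] 206.4
top 0.54 18 -189.0 [-196. -184.] 207.0
top 0.545 15 -188.0 [-195. -184.] 206.7
top 0.55 19 -190.0 [-200. -184.] 209.9
top 0.555 23 -190.0 [-199. -183.] 215.9
top 0.56 9 -191.0 [-198. -186.] 220.9
top 0.565 12 -193.0 [-199. -186.] 177.7
top 0.57 12 -193.0 [-199. -187.] 178.7
top 0.575 12 -193.0 [-199. -187.] 181.8
top 0.58 12 -193.0 [-199. -187.] 179.7
top 0.585 14 -194.0 [-202. -187.] 181.9
top 0.59 12 -195.0 [-202. -189.] 180.4
top 0.595 13 -195.0 [-202. -189.] 179.9
top 0.6 18 -199.0 [-208. -189.] 188.4
top 0.605 31 -195.0 [-210. -183.] 193.4
top 0.61 32 -195.0 [-210. -180.] 202.0
top 0.615 38 -190.0 [-210. -173.] 204.2
top 0.62 32 -190.0 [-210. -172.] 201.7
top 0.625 21 -196.0 [-210. -18
[... 409 characters left out ...]
.7
scene 0.55 19 -187.0 [-196. -179.] 206.3
scene 0.555 18 -188.0 [-201. -175.] 211.3
scene 0.56 12 -187.0 [-198. -177.] 216.0
scene 0.565 11 -190.0 [-196. -181.] 179.6
scene 0.57 8 -192.0 [-198. -187.] 179.6
scene 0.575 4 -194.0 [-203. -185.] 171.2
scene 0.58 8 -188.0 [-199. -180.] 180.9
scene 0.585 8 -191.0 [-199. -183.] 178.2
scene 0.59 5 -190.0 [-202. -182.] 179.3
scene 0.595 10 -191.0 [-203. -183.] 179.5
scene 0.6 4 -196.0 [-205. -188.] 184.2
scene 0.605 12 -187.0 [-197. -179.] 186.2
scene 0.61 23 -188.0 [-206. -175.] 197.8
scene 0.615 24 -185.0 [-202. -169.] 198.5
scene 0.62 42 -187.0 [-208. -169.] 201.6
scene 0.625 33 -189.0 [-206. -175.] 194.5
scene 0.63 20 -192.0 [-205. -179.] 190.7
```

Request:
move_arm(motion=[[0,0,-0.6,0,0,0],[0,0,-1,0,0,0],[0,0,-1,0,0,0]], fingers=1)

```text
time: 0.52
tool_pos: [0.2388, 0.4689, 0.3298]
tool_rot: [3.135, 0.001, 2.671]
contact_force: [0.3, 0.5, 0.0]
opening: 0.092
grip_force: 0.0
```

Request:
move_arm(motion=[[-0.5,-0.12,0,0,0,0],[-1,-0.25,0,0,0,0]])

```text
time: 0.78
tool_pos: [0.316, 0.3993, 0.3252]
tool_rot: [-3.139, -0.001, 2.673]
contact_force: [0.5, 1.1, 0.4]
opening: 0.0921
grip_force: 0.0
```

Request:
move_arm(motion=[[-0.5,-0.12,0,0,0,0],[-1,-0.25,0,0,0,0]])

```text
time: 1.02
tool_pos: [0.3943, 0.3312, 0.3252]
tool_rot: [-3.14, -0.001, 2.671]
contact_force: [-0.2, -0.1, 0.0]
opening: 0.0918
grip_force: 0.0
```

Request:
move_arm(motion=[[-0.5,-0.12,0,0,0,0],[-1,-0.25,0,0,0,0]])

```text
time: 1.27
tool_pos: [0.4721, 0.2636, 0.3251]
tool_rot: [-3.14, -0.002, 2.671]
contact_force: [-0.5, 0.8, 1.1]
opening: 0.0922
grip_force: 0.0
```

Request:
move_arm(motion=[[-0.2,-0.05,0,0,0,0.055],[-0.5,-0.12,0,0,0,0.11],[-0.98,-0.23,0,0,0,0.165],[-0.98,-0.23,0,0,0,0.22],[-0.98,-0.23,0,0,0,0.275],[-0.98,-0.23,0,0,0,0.33],[-0.98,-0.23,0,0,0,0.385],[-0.98,-0.23,0,0,0,0.385],[-0.98,-0.23,0,0,0,0.385]])

```text
time: 2.4
tool_pos: [0.5481, 0.2, 0.3259]
tool_rot: [-3.14, 0.0, 1.465]
contact_force: [0.1, -0.1, -0.5]
opening: 0.0914
grip_force: 0.0
```

```bash
cat >> h.py <<'E'
from scipy.spatial.transform import Rotation as Ro
def wristE(o,c):
    T=np.eye(4);T[:3,:3]=Ro.from_euler("xyz",o["tool_rot"]).as_matrix();T[:3,3]=o["tool_pos"]
    return T@c["hand_eye"]
E
python3 - <<'E'
from cell import robot
import cv2,numpy as np
from h import *
o=robot.observe();c=robot.read_camera("wrist");P=cloud(c,wristE(o,c))
cv2.imwrite("pics/w1.png",c["image"][:,:,::-1])
print(o["time"],o["tool_pos"],o["tool_rot"],o["contact_force"])
m=(abs(P[...,0]-.549)<.06)&(abs(P[...,1]-.2)<.1)&(P[...,2]>.235)&(P[...,2]<.275)
q=P[m];r=cv2.minAreaRect(q[:,:2].astype(np.float32)*1000);print(m.sum(),r,np.percentile(q[:,2],[5,50,95]))
E
```

```text
2.4 [0.54812195 0.19998441 0.32587741] [-3.14018529e+00  3.84798964e-04  1.46464371e+00] [ 0.08212601 -0.07108983 -0.52792124]
3373 ((550.2423706054688, 203.0967559814453), (149.8181610107422, 14.013127326965332), 83.64151763916016) [0.24317197 0.25123798 0.25257976]
```

View pics/w1.png

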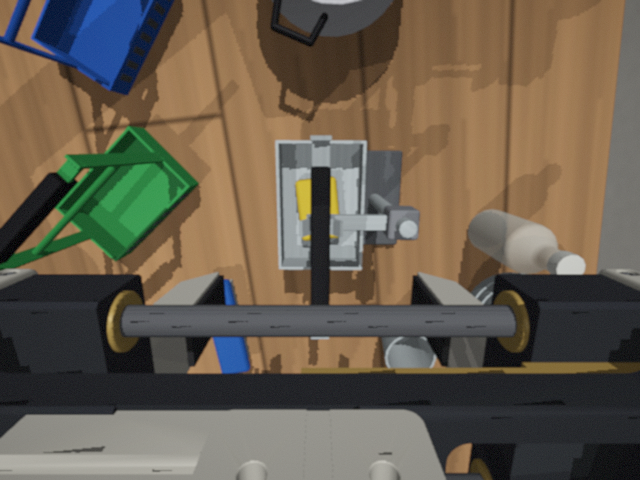

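Wrist view: grip runs vertically at column 320, rows 165–335, centred between the fingers, with the hook to its right and nothing in the fingers' way. Descending and pinching.

Request:
move_arm(motion=[[0.01,0.01,0.4,0,0,0],[0.02,0.015,0.7,0,0,0],[0.02,0.015,0.9,0,0,0],[0.02,0.015,1,0,0,0],[0.02,0.015,1,0,0,0],[0.02,0.015,1,0,0,0]])

```text
time: 3.2
tool_pos: [0.5506, 0.202, 0.2278]
tool_rot: [3.14, -0.001, 1.462]
contact_force: [-0.7, 0.6, -0.5]
opening: 0.0918
grip_force: 0.0
```

Request:
move_arm(motion=[[0,0,0.03,0,0,0],[0,0,0.03,0,0,0],[0,0,0.03,0,0,0],[0,0,0.03,0,0,0],[0,0,0.03,0,0,0],[0,0,0.03,0,0,0],[0,0,0.03,0,0,0],[0,0,0.03,0,0,0]], fingers=-1, newtons=15)

```text
time: 4.2
tool_pos: [0.5501, 0.2019, 0.2237]
tool_rot: [3.142, -0.0, 1.461]
contact_force: [-0.1, 0.3, -0.0]
opening: 0.0166
grip_force: 0.0
```

Request:
move_arm(motion=[[0,0,0,0,0,0],[0,0,0,0,0,0],[0,0,0,0,0,0],[0,0,0,0,0,0]], newtons=45)

```text
time: 4.7
tool_pos: [0.5501, 0.2019, 0.2237]
tool_rot: [3.141, -0.0, 1.461]
contact_force: [0.2, 0.1, 0.5]
opening: 0.0137
grip_force: 45.0
```

Request:
move_arm(motion=[[0,0,-0.03,0,0,0],[0,0,-0.1,0,0,0],[0,0,-0.2,0,0,0],[0,0,-0.3,0,0,0],[0,0,-0.4,0,0,0],[0,0,-0.45,0,0,0],[0,0,-0.48,0,0,0],[0,0,-0.48,0,0,0],[0,0,-0.48,0,0,0],[0,0,-0.48,0,0,0]])

```text
time: 5.95
tool_pos: [0.55, 0.2018, 0.2714]
tool_rot: [-3.141, 0.0, 1.461]
contact_force: [-0.7, -0.1, -3.9]
opening: 0.0136
grip_force: 45.0
```

```bash
python3 - <<'E'
from cell import robot
import cv2
c=robot.read_camera("scene");cv2.imwrite("pics/s2.png",cv2.resize(c["image"][180:380,270:470,::-1],(600,600)))
print(robot.observe()["contact_force"])
E
```

```text
[ 0.63191429 -0.55543951 -4.37886098]
```

View pics/s2.png

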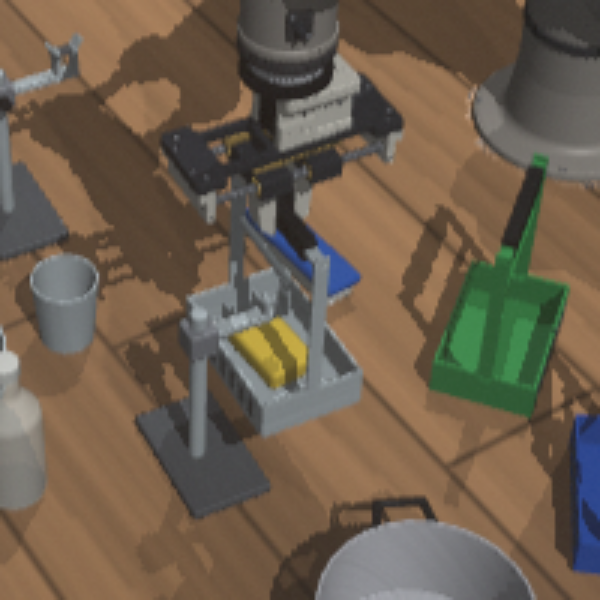

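Lifted, level, load about 4 N. Backing off the hook and carrying over to B's -x side.

Request:
move_arm(motion=[[0,-0.05,0,0,0,0],[0,-0.2,-0.05,0,0,0],[0,-0.4,-0.1,0,0,0],[0,-0.6,-0.14,0,0,0],[0,-0.8,-0.14,0,0,0],[0,-0.95,-0.14,0,0,0],[0,-1,-0.14,0,0,0],[0,-1,-0.14,0,0,0]])

```text
time: 7.0
tool_pos: [0.4507, 0.2129, 0.286]
tool_rot: [3.141, -0.0, 1.462]
contact_force: [0.4, -0.1, -4.7]
opening: 0.0135
grip_force: 45.0
```

Request:
move_arm(motion=[[-0.05,0,0,0,0,0],[-0.15,0,0,0,0,0],[-0.3,0,0,0,0,0],[-0.5,0,0,0,0,0],[-0.75,0,0,0,0,0],[-1,0,0,0,0,0]])

```text
time: 7.75
tool_pos: [0.4395, 0.1117, 0.2857]
tool_rot: [3.141, 0.0, 1.461]
contact_force: [-0.3, 0.9, -4.2]
opening: 0.0137
grip_force: 45.0
```

Request:
move_arm(motion=[[-0.25,0,0,0,0,0],[-0.5,0,0,0,0,0],[-0.75,0,0,0,0,0],[-1,0,0,0,0,0]])

```text
time: 8.25
tool_pos: [0.4284, 0.0123, 0.2858]
tool_rot: [3.141, 0.0, 1.461]
contact_force: [0.6, -0.6, -4.7]
opening: 0.0141
grip_force: 45.0
```

Request:
move_arm(motion=[[-0.25,0,0,0,0,0],[-0.5,0,0,0,0,0],[-0.75,0,0,0,0,0],[-1,0,0,0,0,0]])

```text
time: 8.75
tool_pos: [0.4172, -0.087, 0.2858]
tool_rot: [3.141, 0.0, 1.46]
contact_force: [-0.4, 0.2, -4.4]
opening: 0.0137
grip_force: 45.0
```

Request:
move_arm(motion=[[-0.25,0,0,0,0,-0.002],[-0.5,0,0,0,0,-0.004],[-0.7,0,0,0,0,-0.005],[-0.83,0,0,0,0,-0.005],[-0.9,0,0,0,0,-0.005],[-0.9,0,0,0,0,-0.005],[-0.9,0,0,0,0,-0.005],[-0.9,0,0,0,0,-0.005]])

```text
time: 9.75
tool_pos: [0.4081, -0.1744, 0.2857]
tool_rot: [3.142, -0.0, 1.478]
contact_force: [0.3, 1.0, -4.6]
opening: 0.0137
grip_force: 45.0
```

```bash
python3 - <<'E'
from cell import robot
import cv2,numpy as np
from h import *
o=robot.observe();c=robot.read_camera("wrist");P=cloud(c,wristE(o,c))
cv2.imwrite("pics/w3.png",c["image"][:,:,::-1])
print(o["time"],o["tool_pos"],o["tool_rot"],o["contact_force"])
p,y=o["tool_pos"],o["tool_rot"][2]-np.pi/2
ex=np.array([np.cos(y),np.sin(y)]);ey=np.array([-ex[1],ex[0]])
D=P[...,:2]-p[:2];X=D@ex*1000;Y=D@ey*1000;Z=P[...,2]*1000
m=(X>80)&(X<220)&(abs(Y+5)<35)&(Z>165)&(Z<260)
for x in range(80,220,4):
  k=m&(abs(X-x)<2)
  if k.any(): print(x,k.sum(),np.round([Y[k].min(),np.median(Y[k]),Y[k].max(),Z[k].min(),Z[k].max()],1))
# held rod/grip as seen
m=(abs(X)<12)&(abs(Y)<85)&(Z>200)&(Z<330)
q=np.stack([X[m],Y[m]],-1).astype(np.float32)
print("grip",cv2.minAreaRect(q),np.percentile(Z[m],[2,50,98]))
E
```

```text
9.75 [ 0.40813215 -0.17436476  0.28572648] [ 3.14152370e+00 -1.99459125e-04  1.47781031e+00] [ 0.34024597  0.95565316 -4.55250249]
116 30 [ -8.6  -2.3   5.8 210.4 213.3]
120 94 [ -8.6  -0.8   5.7 169.8 214. ]
124 415 [ -8.5  -0.3   5.8 166.7 209.4]
128 84 [ -8.5   3.6   5.6 166.2 204.3]
132 136 [ -7.3   0.    5.6 170.4 203.4]
136 118 [ -7.4   1.1   5.6 169.6 203.1]
140 158 [ -8.3   1.1   5.6 170.2 203.9]
144 299 [-11.5   2.7   8.4 165.8 206.4]
148 269 [-1.180e+01 -1.000e-01  8.600e+00  1.656e+02  2.131e+02]
152 161 [ -8.8  -0.5   8.2 169.5 214.8]
156 37 [ -8.8   3.7   5.5 169.4 211.6]
160 22 [  2.9   4.6   5.6 169.5 175.5]
164 28 [-1.000e-01  4.600e+00  5.500e+00  1.693e+02  1.760e+02]
168 54 [ -2.2   2.1   5.5 169.8 176. ]
172 57 [ -3.1   1.6   5.4 169.6 175.7]
176 66 [ -4.8   1.2   5.5 169.7 175.8]
180 86 [ -8.1  -0.2   5.4 169.2 175.9]
184 89 [ -8.2  -1.2   5.4 169.2 176.3]
188 89 [ -8.1  -0.5   5.3 169.5 175.9]
192 85 [ -8.3  -0.5   5.4 169.5 176.5]
196 549 [-15.2  -0.7  12.3 165.1 187. ]
200 248 [-15.3   0.9  12.3 165.1 197.2]
204 488 [-15.1   1.9  23.1 166.3 199.4]
208 354 [-15.2   5.7  23.2 167.7 199. ]
212 237 [-14.9   5.7  23.2 168.  198.9]
216 141 [-14.9   4.9  23.1 167.9 199.3]
grip ((-0.6000118255615234, 26.8284854888916), (23.962100982666016, 100.06012725830078), 2.3408100605010986) [297.81615142 313.23974612 317.63712   ]
```

View pics/w3.png

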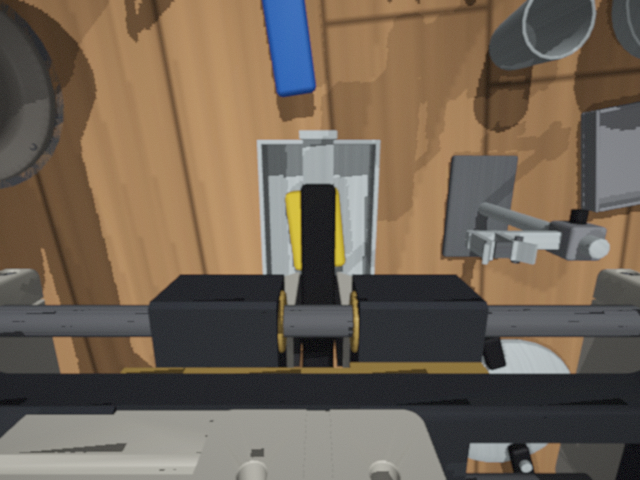

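Wrist view: the held caddy is upright, soap in its tray (315,230). StandB's hook is at (500,243), its throat about 136 mm ahead along tool y and 1.5 mm off sideways, agreeing with the overhead estimate. Advancing.

Request:
move_arm(motion=[[0,0.08,0,0,0,0],[0,0.25,0,0,0,0],[-0.01,0.45,0,0,0,0],[-0.02,0.65,0,0,0,0],[-0.02,0.85,0,0,0,0],[-0.02,1,0,0,0,0]])

```text
time: 10.55
tool_pos: [0.5088, -0.1862, 0.2853]
tool_rot: [3.142, -0.0, 1.477]
contact_force: [0.3, -0.3, -4.3]
opening: 0.0138
grip_force: 45.0
```

Request:
move_arm(motion=[[0,0.12,0,0,0,0],[0,0.24,0,0,0,0],[0,0.32,0,0,0,0],[0,0.36,0,0,0,0],[0,0.36,0,0,0,0],[0,0.36,0,0,0,0],[0,0.36,0,0,0,0],[0,0.36,0,0,0,0]])

```text
time: 11.55
tool_pos: [0.5431, -0.1896, 0.2858]
tool_rot: [3.141, -0.0, 1.477]
contact_force: [-0.7, 0.1, -3.9]
opening: 0.0139
grip_force: 45.0
```

```bash
python3 - <<'E'
from cell import robot
import cv2,numpy as np
from h import *
o=robot.observe()
print(o["time"],o["tool_pos"],o["tool_rot"],o["contact_force"],o["torque"])
c=robot.read_camera("scene");cv2.imwrite("pics/s4.png",cv2.resize(c["image"][130:290,220:380,::-1],(600,600),interpolation=cv2.INTER_CUBIC))
E
```

```text
11.55 [ 0.54313601 -0.18963271  0.28583258] [ 3.14140804e+00 -6.19747253e-06  1.47688756e+00] [-0.70753     0.08407783 -3.90635196] [-0.08787702  0.12068002  0.00412862]
```

View pics/s4.png

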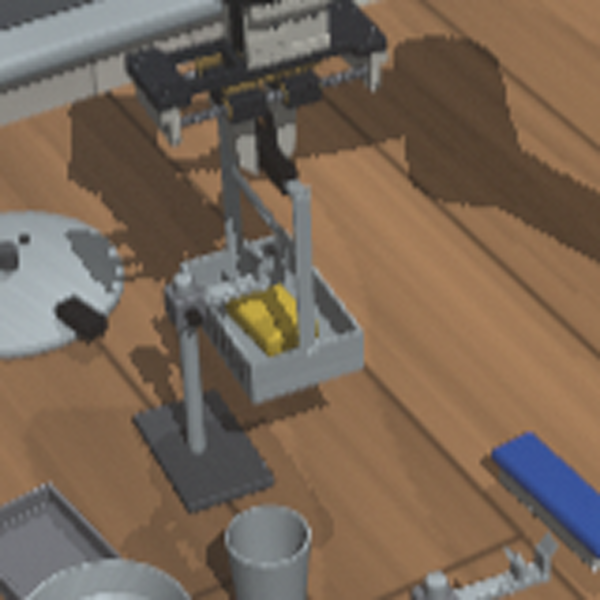

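Caddy is over the hook, level, with the rod above the throat. Descending slowly from here, baseline about -4.2 N.

Request:
move_arm(motion=[[0,0,0.03,0,0,0],[0,0,0.06,0,0,0],[0,0,0.09,0,0,0],[0,0,0.12,0,0,0],[0,0,0.15,0,0,0],[0,0,0.17,0,0,0],[0,0,0.19,0,0,0],[0,0,0.2,0,0,0],[0,0,0.2,0,0,0]])

```text
time: 12.72
tool_pos: [0.5433, -0.1896, 0.2657]
tool_rot: [3.142, -0.0, 1.477]
contact_force: [-0.4, -0.4, -3.9]
opening: 0.0137
grip_force: 45.0
```

Request:
move_arm(motion=[[0,0,0.0125,0,0,0],[0,0,0.025,0,0,0],[0,0,0.0375,0,0,0],[0,0,0.05,0,0,0],[0,0,0.0625,0,0,0],[0,0,0.075,0,0,0],[0,0,0.0875,0,0,0],[0,0,0.1,0,0,0]])

```text
time: 13.72
tool_pos: [0.5433, -0.1896, 0.2556]
tool_rot: [3.142, -0.0, 1.477]
contact_force: [0.6, 0.3, -4.8]
opening: 0.0136
grip_force: 45.0
```

Request:
move_arm(motion=[[0,0,0.0125,0,0,0],[0,0,0.025,0,0,0],[0,0,0.0375,0,0,0],[0,0,0.05,0,0,0]])

```text
time: 14.22
tool_pos: [0.5433, -0.1897, 0.2513]
tool_rot: [3.141, 0.0, 1.477]
contact_force: [-2.4, 1.1, 2.7]
opening: 0.0136
grip_force: 45.0
```

Request:
move_arm(motion=[[0,0,0.0125,0,0,0],[0,0,0.025,0,0,0],[0,0,0.0375,0,0,0],[0,0,0.05,0,0,0]])

```text
time: 14.72
tool_pos: [0.544, -0.1898, 0.2469]
tool_rot: [3.139, 0.001, 1.477]
contact_force: [-1.6, 1.1, 9.7]
opening: 0.0136
grip_force: 45.0
```

Request:
move_arm(motion=[[0,0,0.0125,0,0,0],[0,0,0.025,0,0,0]])

```text
time: 14.98
tool_pos: [0.5437, -0.1899, 0.2445]
tool_rot: [3.139, 0.001, 1.477]
contact_force: [-3.0, -0.1, 8.8]
opening: 0.0136
grip_force: 45.0
```

Request:
move_arm(motion=[[0,0,0.0125,0,0,0],[0,0,0.025,0,0,0],[0,0,0.0375,0,0,0]])

```text
time: 15.35
tool_pos: [0.5429, -0.1898, 0.24]
tool_rot: [-3.141, 0.001, 1.477]
contact_force: [-4.9, 0.7, 5.9]
opening: 0.0138
grip_force: 45.0
```

Request:
move_arm(motion=[[0,0,0.0125,0,0,0],[0,0,0.025,0,0,0],[0,0,0.0375,0,0,0]])

```text
time: 15.72
tool_pos: [0.5426, -0.1896, 0.2356]
tool_rot: [-3.14, 0.0, 1.477]
contact_force: [-5.4, -0.2, 4.6]
opening: 0.0138
grip_force: 45.0
```

Request:
move_arm(motion=[[0,0,0.0125,0,0,0],[0,0,0.025,0,0,0],[0,0,0.0375,0,0,0]])

```text
time: 16.1
tool_pos: [0.5435, -0.1895, 0.2307]
tool_rot: [-3.141, -0.001, 1.477]
contact_force: [0.4, 0.7, -4.2]
opening: 0.0135
grip_force: 45.0
```

Request:
move_arm(motion=[[0,0,0.0125,0,0,0],[0,0,0.025,0,0,0]])

```text
time: 16.35
tool_pos: [0.5435, -0.1896, 0.2291]
tool_rot: [3.141, -0.0, 1.477]
contact_force: [-0.1, -1.4, -5.5]
opening: 0.0137
grip_force: 45.0
```

The keeper has snapped past: force is back to the free weight. Continuing down in small steps until the floor is felt.

Request:
move_arm(motion=[[0,0,0.01,0,0,0],[0,0,0.02,0,0,0]])

```text
time: 16.6
tool_pos: [0.5434, -0.1896, 0.2274]
tool_rot: [3.141, -0.0, 1.477]
contact_force: [0.1, -0.6, -4.5]
opening: 0.0135
grip_force: 45.0
```

Request:
move_arm(motion=[[0,0,0.01,0,0,0],[0,0,0.01,0,0,0]])

```text
time: 16.85
tool_pos: [0.5434, -0.1896, 0.2268]
tool_rot: [3.141, 0.0, 1.477]
contact_force: [-0.4, -0.4, -2.5]
opening: 0.0138
grip_force: 45.0
```

Request:
move_arm(motion=[[0,0,0.005,0,0,0],[0,0,0.005,0,0,0]])

```text
time: 17.1
tool_pos: [0.5434, -0.1897, 0.2267]
tool_rot: [3.141, 0.0, 1.477]
contact_force: [-1.9, 0.5, 4.0]
opening: 0.0138
grip_force: 45.0
```

Request:
move_arm(motion=[[0,0,0.003,0,0,0],[0,0,0.004,0,0,0],[0,0,0.004,0,0,0],[0,0,0.004,0,0,0]])

```text
time: 17.6
tool_pos: [0.5435, -0.1897, 0.2266]
tool_rot: [3.14, 0.0, 1.477]
contact_force: [-2.3, 1.2, 5.8]
opening: 0.0135
grip_force: 45.0
```

Request:
move_arm(motion=[[0,0,0.003,0,0,0],[0,0,0.003,0,0,0],[0,0,0.003,0,0,0],[0,0,0.003,0,0,0]])

```text
time: 18.1
tool_pos: [0.5435, -0.1897, 0.2266]
tool_rot: [3.14, 0.001, 1.477]
contact_force: [-2.1, 1.6, 6.9]
opening: 0.0134
grip_force: 45.0
```

```bash
python3 - <<'E'
from cell import robot
import cv2,numpy as np
c=robot.read_camera("top");a=cv2.resize(c["image"][190:290,350:450],(400,400),interpolation=cv2.INTER_CUBIC)
s=robot.read_camera("scene");b=cv2.resize(s["image"][170:270,240:340],(400,400),interpolation=cv2.INTER_CUBIC)
cv2.imwrite("pics/p5.png",np.hstack([a,b])[:,:,::-1]);o=robot.observe();print(o["contact_force"],o["tool_pos"])
E
```

```text
[-1.96755021  1.76713223  7.36776216] [ 0.54351626 -0.18970117  0.22658617]
```

View pics/p5.png

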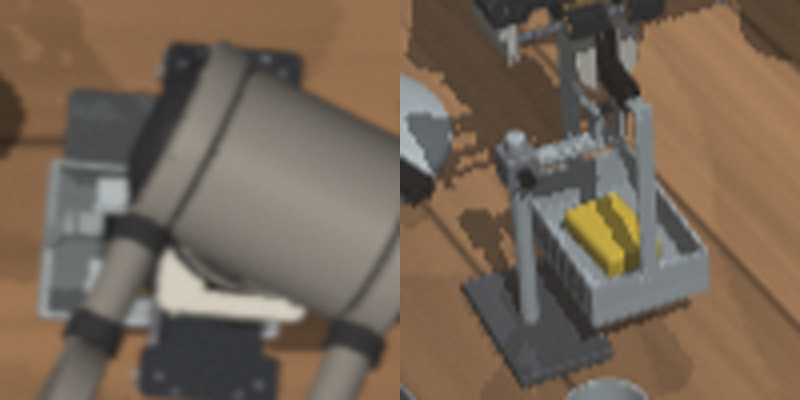

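Right half shows the rod seated between the hook walls and the caddy level with its soap. Press is about 11.5 N; a touch more, then relieve and release.

Request:
move_arm(motion=[[0,0,0.003,0,0,0],[0,0,0.003,0,0,0],[0,0,0.003,0,0,0],[0,0,0.003,0,0,0]])

```text
time: 18.7
tool_pos: [0.5435, -0.1897, 0.2266]
tool_rot: [3.14, 0.001, 1.477]
contact_force: [-2.8, 2.3, 8.9]
opening: 0.0139
grip_force: 45.0
```

Request:
move_arm(motion=[[0,0,-0.006,0,0,0],[0,0,-0.012,0,0,0],[0,0,-0.012,0,0,0],[0,0,-0.012,0,0,0]])

```text
time: 19.2
tool_pos: [0.5435, -0.1897, 0.2266]
tool_rot: [3.141, 0.0, 1.477]
contact_force: [-2.0, 0.3, 5.1]
opening: 0.0136
grip_force: 45.0
```

Request:
move_arm(motion=[[0,0,-0.01,0,0,0],[0,0,-0.01,0,0,0],[0,0,-0.01,0,0,0],[0,0,-0.01,0,0,0]])

```text
time: 19.7
tool_pos: [0.5433, -0.1896, 0.2268]
tool_rot: [-3.141, -0.0, 1.477]
contact_force: [0.7, 0.1, -2.0]
opening: 0.0138
grip_force: 45.0
```

Request:
move_arm(motion=[[0,0,0,0,0,0],[0,0,0,0,0,0],[0,0,0,0,0,0]], newtons=4)

```text
time: 20.08
tool_pos: [0.5431, -0.1895, 0.2268]
tool_rot: [-3.141, -0.0, 1.477]
contact_force: [1.0, 0.3, -3.2]
opening: 0.0142
grip_force: 4.0
```

Request:
move_arm(motion=[[0,0,0,0,0,0],[0,0,0,0,0,0],[0,0,0,0,0,0],[0,0,0,0,0,0],[0,0,0,0,0,0],[0,0,0,0,0,0]], fingers=0)

```text
time: 20.82
tool_pos: [0.5433, -0.1896, 0.2271]
tool_rot: [-3.142, -0.0, 1.477]
contact_force: [-0.6, -0.5, 0.2]
opening: 0.0456
grip_force: 0.0
```

```bash
python3 - <<'E'
from cell import robot
import cv2,numpy as np
s=robot.read_camera("scene");b=cv2.resize(s["image"][140:270,220:350],(600,600),interpolation=cv2.INTER_CUBIC)
cv2.imwrite("pics/p6.png",b[:,:,::-1]);o=robot.observe();print(o["contact_force"],o["tool_pos"])
E
```

```text
[-0.13507982 -0.63262301  0.34245207] [ 0.54326904 -0.1895818   0.22715776]
```

View pics/p6.png

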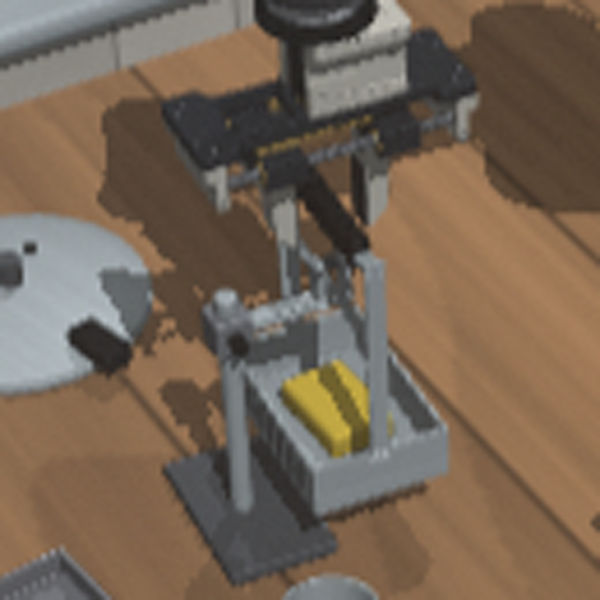

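Fingers are clear on both sides of the grip (335,215), and the caddy hangs level with its soap. Retreating straight up.

Request:
move_arm(motion=[[0,0,-0.1,0,0,0],[0,0,-0.3,0,0,0],[0,0,-0.6,0,0,0],[0,0,-0.9,0,0,0],[0,0,-1,0,0,0],[0,0,-1,0,0,0],[0,0,-1,0,0,0],[0,0,-1,0,0,0],[0,0,-1,0,0,0],[0,0,-1,0,0,0]])

```text
time: 22.12
tool_pos: [0.5432, -0.1896, 0.3269]
tool_rot: [-3.141, -0.0, 1.477]
contact_force: [-1.2, 0.4, 1.4]
opening: 0.0457
grip_force: 0.0
```

```bash
python3 - <<'E'
from cell import robot
import cv2,numpy as np
from h import *
c=robot.read_camera("scene");P=cloud(c)
m=(abs(P[...,0]-.543)<.03)&(abs(P[...,1]+.19)<.1)&(P[...,2]>.228)&(P[...,2]<.27)
q=P[m];print(m.sum(),cv2.minAreaRect(q[:,:2].astype(np.float32)*1000),np.percentile(q[:,2],[50,90,99]))
k=q[:,1]>-.19;print(q[k,2].max(),q[~k,2].max())
print(robot.hand_in())
E
```

```text
240 ((542.1831665039062, -186.2391357421875), (161.43670654296875, 17.92889404296875), 84.59549713134766) [0.24986502 0.25578495 0.25944907]
0.26007874688150645 0.25932317788196757
the job is handed in; nothing more can be done
None
```

The steel caddy, soap still in its tray, now hangs level and released on the spring-keeper hook. I felt the keeper snap past the rod, pressed the rod to about 13 N on the throat floor, and handed the job in at about 22 s; no verdict came back.

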